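# Snap the shipping cover onto a check valve's flange

### The job

Pick up the yellow shipping cover by its bar grip, set it square on the blue valve's upturned flange with no clip arm over the brass drain nipple, and press it straight down until all three clip arms have snapped under the rim and hold the sprung brass disc down by themselves. Press gently, never with more than 40 N, then let go; leave the steel ring, the jar and the bolt alone.

Things in the scene. Friction and masses are not known exactly. Their poses are not given: they have to be found in the camera images.
- stand: Dark steel screw-jack foot fixed to the bench, 124 mm wide, 38 mm high; it carries the blue valve, flange up, on its vertical axis. Origin: centre of its underside on the bench; z up, x towards the drain nipple. The jack is screwed to another height each time, which is not measured: the flange's top face lies 117 to 143 mm above the bench; it does not sink under load.
- stand_nipple (a point): Point on the bench straight below the end of the brass drain nipple, 66 mm along x from the stand's origin. The nipple sticks 16 mm out of the edge of the flange and is 16 mm wide. The blue flange is a round plate, 100 mm in diameter, 12 mm thick, edges rounded 1.5 mm, with only a 54 mm neck below it.
- cover: Yellow plastic shipping cover, about 0.14 kg, loose, standing on its clip arms on the bench: a disc 101 mm across, 5 mm thick, bar grip on top, three clip arms 22 mm wide at its edge, at 60, 180 and 300 degrees about z from the cover's x axis (110 mm across over the arms), reaching 23.5 mm below the disc's underside. Origin: centre of the underside; z up.
- cover_grip (a point): Middle of the cover's bar grip, 22 mm above the cover's origin. The bar is 46 mm long along the cover's x, 16 mm wide across y, and stands from 5 to 39 mm above the disc's underside. With the cover's x turned to the stand's x (or 120 degrees either way) the nipple lies midway between two arms; up to 30 degrees off clears.
- cover_clip (a point): Foot of the clip arm at 180 degrees. Arms are rigid, on sprung hinges. Their sloped feet meet the rim with the underside 19 mm above the flange face and ride over it (rising to 12-16 N over 5 mm, then a sudden drop: not home yet), slide down its edge (2-4 N) and snap in below when the underside is within 1.5 mm of the face. Then it is hard: 20 N is plainly home.
- poppet (a joint): Sprung brass disc (45 mm) in the middle of the flange, in m: 0 = free, standing 5.5 to 8.5 mm above the flange face (differs from valve to valve, not measured); grows as it is pressed in. Its spring pushes up with 5.6 N at 0, 350 N/m more; it lifts the cover off again unless the clips have caught. Clipped, it rests 1.5 mm short of level with the face.
- ring: Loose bright steel ring flange, 90 mm outside, 48 mm hole, 16 mm high, flat on the bench; origin at its underside. Leave alone.
- grease: Loose jar with a red cap, 48 mm across and 70 mm high; origin at its underside. Leave alone.
- bolt: Loose steel bolt standing on its head, head 30 mm across, 60 mm high; origin at its underside. Leave alone.
There are look-alikes about, which are no part of the job. Several things look just like the cover: the one meant starts farthest from the robot's base. Leave any green look-alike of the stand alone.

How it is judged:
By the outcome, as a careful person would: the job done as asked, in the order asked, and still so for the second after the job is handed in, with the robot touching nothing.
It also fails if it takes over 61 s, if anything falls off the work surface, if the arm or the gripper's body presses on something with over 40 N, if the wrist force passes 120 N, or if a joint passes its speed limit or range.

### The arm

A 6-joint arm with a two-finger parallel gripper is mounted at the origin on the work surface. World frame = base frame: x ahead of the robot, y to its left, z up, the work surface at z = 0. Lengths are in m, angles in rad, forces in N, time in s.
With the tool pointing down it reaches from about 0.25 to 0.775 m from the base axis. Payload 4 kg.
Tool frame: the origin (TCP) lies at the very end of the fingers, on their centre line; the grasp point (between the pads) lies 19 mm behind it; z points along the fingers, y is the line along which they close (so a half turn about z gives the same grasp; the last joint's range is limited). The gripper opens to 94 mm and grips with 3 to 60 N. Pads are 16 mm wide; open, the fingers measure 119 mm over their backs; the gripper's body (75 mm by 177 mm) begins 78 mm behind the grasp point.
Start: joints at [1.221, 0.087, 1.371, -0, 1.684, -0.103], TCP at [0.134, 0.533, 0.206] pointing down, gripper open.
Joint ranges: [-3.1, 3.1], [-0.76, 2.03], [0.27, 2.55], [-1.08, 4.22], [0.17, 2.65], [-2.57, 2.57]. Speed limits (rad/s): [2.79, 2.79, 3.14, 3.14, 3.14, 3.14].

### API

Orientations are given as [roll, pitch, yaw] about the fixed x, y, z axes, in that order (R = Rz(yaw) Ry(pitch) Rx(roll)).
In Python, from bench import robot, vision gives the robot as it stands.
- The arm moves only by the shell command python3 -m crank 'ROWS'. ROWS is JSON, a list of rows, each a list of 3 entries, a list of its own where there are three numbers: the closure, from 0 (fully open) to 1 (shut), then the shift along the tool's x, y, z in m, then the turn, a rotation vector about the tool's x, y, z in degrees. A call has 1 to 8 rows; each row shifts and turns the commanded pose from where the row before left it, along the tool's axes as they then stand; what a row does not reach is not made up. A row lasts 1/10 s, in which the tool goes at most 50 mm and 8.59 degrees, less where a joint would pass 70% of its speed; a pose out of reach is approached as far as the arm can. A call with a gripper value outside its range is refused whole. The fingers move at their own pace and stop on an object; the grip force is fixed at half the most. Time passes only in rows, so rows that do not move let the fingers close. It gives the time, the measured TCP pose, the force, the opening and the grip force at its end, in the units of the state.
- robot.get_obs(): the state, without advancing time (a new reading comes with each control period).
- vision.snapshot(name): name is "scene" or "top"; returns a dict with "color" (384x512x3 uint8, red, green, blue), "z_map" (384x512 float32, m along the optical axis (not along the pixel's ray), 0 where there is no reading), "fx", "fy", "cx", "cy" (pixels), "R" (3x3) and "t" (3): a world point X has camera coordinates R X + t. Camera axes: x right, y down, z forward; pixel columns grow to the right and rows downward; lengths in m; the calibration is good to about 2 mm. A picture is of the moment at which its call begins.
- robot.close_job(): hands the job in; it is judged then, once.
The state is a dict: "time": time; "joint_positions": joint angles; "qvel": joint speeds; "joint_torque": joint torques, N m; "tool_pos": TCP position; "ee_rot": TCP orientation; "wrist_force": force on the tool from outside, world axes, zero at the start; "wrist_torque": the same for the moment, N m; "width": finger opening in m; "finger_force": force on a finger pad.
Only numpy, scipy, OpenCV 4.12 (cv2) and the standard library are available. Lean on these libraries where they do the work, as an engineer would, in place of code of your own. Each camera call takes 0.05 s, during which the arm holds its last target. There are 200 camera calls.

## Working session

There is one attempt and no reset: what is moved stays moved. The work goes in short steps, Python scripts to look and compute and a shell command to move; the robot and the scene stay as the last step left them, time stands still between calls to the robot, and variables do not carry over. Pictures are saved under pics/ and viewed, at most 10 in all, crops included, and the job is handed in when it is done.

```bash
mkdir -p pics; ls; cat > h.py <<'E'
import numpy as np, cv2
from bench import robot, vision
def pts(s):
    v,u=np.mgrid[0:384,0:512]; z=s["z_map"]
    c=np.stack([(u-s["cx"])/s["fx"]*z,(v-s["cy"])/s["fy"]*z,z],-1)
    return (c-np.array(s["t"]))@np.array(s["R"])   # R^T (c-t)
E
python3 - <<'E'
from h import *
for n in("scene","top"):
    s=vision.snapshot(n); np.savez(n+".npz",**s)
    cv2.imwrite(f"pics/{n}.png",cv2.resize(s["color"][:,:,::-1],(800,600),interpolation=cv2.INTER_CUBIC))
    print(n,s["fx"],s["cx"],s["R"],s["t"],-np.array(s["R"]).T@s["t"])
print(robot.get_obs())
E
```

```text
pics
scene 368.0742397324331 252.0510638403747 [[-0.79751477  0.60325358  0.00743679]
 [ 0.39006779  0.52500375 -0.75645104]
 [-0.46023614 -0.60038003 -0.65400804]] [ 0.43993596 -0.11458398  1.17594638] [0.93676398 0.5007788  0.6791295 ]
top 467.5951690349482 245.77667314809932 [[ 0.00731423 -0.99997043  0.00237345]
 [-0.99471648 -0.00751881 -0.1023845 ]
 [ 0.10239931 -0.00161205 -0.99474207]] [-0.04623429  0.54391864  1.42022845] [ 0.39595259 -0.03985382  1.46855956]
{'time': 0.1, 'joint_positions': array([ 1.22090976e+00,  8.78989484e-02,  1.37207768e+00,  1.68291251e-05,
        1.68358978e+00, -1.03134195e-01]), 'qvel': array([-0.00067372, -0.00069881, -0.00335529, -0.00053254,  0.0007375 ,
       -0.00128047]), 'joint_torque': array([ 1.44445872e-03, -3.41254234e+01, -3.03301549e+01,  7.19201728e-02,
        3.04137392e-02, -8.90265687e-05]), 'tool_pos': array([0.13419164, 0.5328813 , 0.20442436]), 'ee_rot': array([-3.13963111e+00, -2.19837723e-04,  2.89484195e+00]), 'wrist_force': array([ 0.07823839, -0.2362426 ,  0.20616636]), 'wrist_torque': array([0.02577396, 0.01054057, 0.00175535]), 'finger_force': 0.0, 'width': 0.09432519530627531}
```

View pics/scene.png

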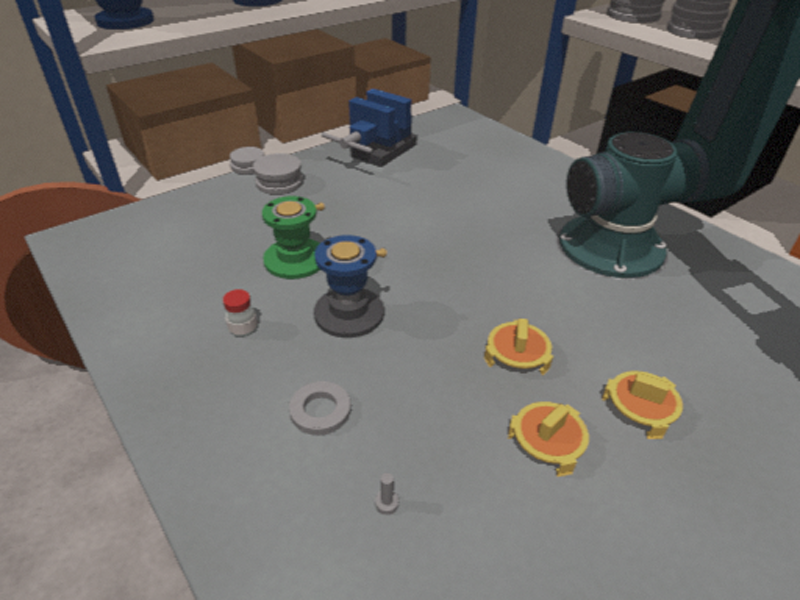

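View pics/top.png

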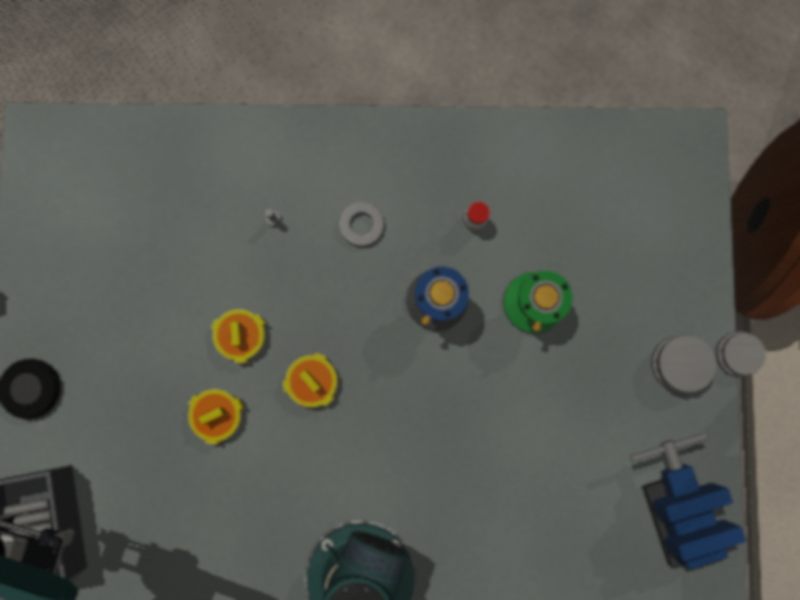

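The top picture shows three yellow covers at (238,335), (312,381) and (214,416), with the robot base near (362,575). The one at (238,335), which is (550,432) in the scene view, is clearly farthest from the base, so it fits the description. The blue valve is at (442,293) with its nipple at (426,320). The green look-alike is at (545,297).

```bash
cat >> h.py <<'E'
def hsv(s): return cv2.cvtColor(s["color"],cv2.COLOR_RGB2HSV)
def comps(m,a=40):
    n,l,st,c=cv2.connectedComponentsWithStats(m.astype(np.uint8))
    return [(l==i,c[i],st[i,4]) for i in range(1,n) if st[i,4]>=a]
def ray(s,uv,z):
    uv=np.atleast_2d(uv); R=np.array(s["R"]); C=-R.T@s["t"]
    d=np.c_[(uv[:,0]-s["cx"])/s["fx"],(uv[:,1]-s["cy"])/s["fy"],np.ones(len(uv))]@R
    return C+d*((z-C[2])/d[:,2])[:,None]
E
python3 - <<'E'
from h import *
for n in("top","scene"):
    s=dict(np.load(n+".npz")); P=pts(s); H=hsv(s)
    print(n)
    ok=s["z_map"]>0
    for nm,lo,hi in (("yel/orange",5,32),("blue",105,125)):
        m=(H[...,0]>=lo)&(H[...,0]<=hi)&(H[...,1]>140)&(H[...,2]>50)&ok
        for mm,c,a in comps(m,25):
            p=P[mm]; 
            if abs(p[:,1]).max()>.8: continue
            print(nm,c*800/512,a,"med",np.median(p,0).round(4),"z pct",np.percentile(p[:,2],[5,50,95]).round(4),"ctr",((p.max(0)+p.min(0))/2).round(3),"ext",np.ptp(p,axis=0).round(3))
s=dict(np.load("top.npz"))
im=s["color"][185:245,120:185,::-1]; cv2.imwrite("pics/crop.png",cv2.resize(im,None,fx=9,fy=9,interpolation=cv2.INTER_CUBIC))
E
```

```text
top
yel/orange [441.37834821 292.20610119] 168 med [ 0.5436 -0.1469  0.1418] z pct [0.1379 0.1418 0.1458] ctr [ 0.544 -0.147  0.143] ext [0.041 0.038 0.012]
yel/orange [545.53840361 296.0184488 ] 166 med [ 0.5408 -0.3411  0.122 ] z pct [0.1171 0.122  0.1273] ctr [ 0.54  -0.342  0.12 ] ext [0.039 0.042 0.016]
yel/orange [238.31794101 334.44480241] 873 med [0.4694 0.2412 0.03  ] z pct [0.0243 0.03   0.0624] ctr [0.467 0.246 0.033] ext [0.104 0.1   0.073]
yel/orange [536.0625 325.875 ] 25 med [ 0.4835 -0.324   0.1172] z pct [0.1119 0.1172 0.1198] ctr [ 0.485 -0.324  0.115] ext [0.015 0.013 0.011]
yel/orange [310.84333147 380.85414342] 896 med [0.379  0.0988 0.0301] z pct [0.023  0.0301 0.0628] ctr [0.38  0.103 0.032] ext [0.102 0.102 0.073]
yel/orange [214.1492111 414.6898803] 919 med [0.3141 0.2859 0.0301] z pct [0.0232 0.0301 0.0619] ctr [0.31  0.29  0.033] ext [0.104 0.107 0.077]
blue [423.57253086 281.88657407] 81 med [ 0.5643 -0.114   0.1353] z pct [0.1303 0.1353 0.1394] ctr [ 0.561 -0.117  0.134] ext [0.046 0.029 0.014]
blue [451.35261194 274.74347015] 67 med [ 0.5788 -0.1662  0.1
[... 1877 characters left out ...]
125] 100 med [ 0.1681 -0.6054  0.1409] z pct [0.1232 0.1409 0.143 ] ctr [ 0.148 -0.605  0.131] ext [0.09  0.126 0.026]
blue [362.6657197 125.6155303] 66 med [ 0.2009 -0.5878  0.1011] z pct [0.0954 0.1011 0.103 ] ctr [ 0.197 -0.604  0.095] ext [0.055 0.079 0.019]
blue [344.41105769 238.28125   ] 26 med [ 0.5201 -0.1791  0.1345] z pct [0.133  0.1345 0.1362] ctr [ 0.523 -0.177  0.134] ext [0.039 0.027 0.004]
blue [321.03365385 253.52564103] 39 med [ 0.5758 -0.1642  0.1346] z pct [0.1329 0.1346 0.1362] ctr [ 0.573 -0.161  0.134] ext [0.033 0.051 0.005]
blue [342.81914894 266.38962766] 47 med [ 0.567  -0.1142  0.1347] z pct [0.1329 0.1347 0.1363] ctr [ 0.564 -0.116  0.133] ext [0.048 0.032 0.008]
```

View pics/crop.png

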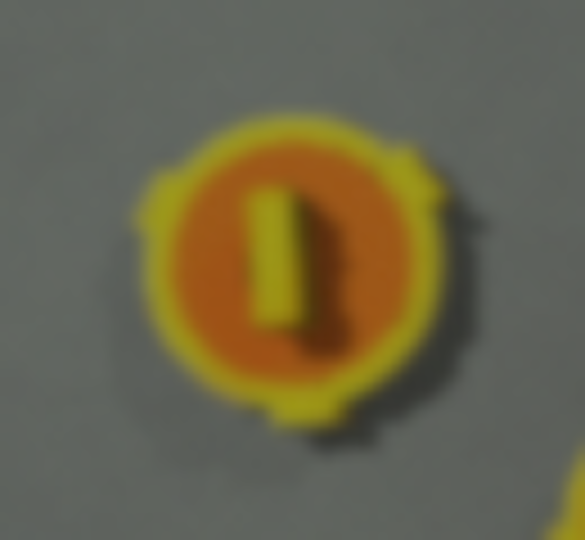

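The crop confirms a single cover. Its bar lies along the image vertical, one arm is at the bottom (310,410), and the other two are at (160,205) and (415,175). The 180° arm is therefore the bottom one, so the cover's x is close to world +x. Next I'll do a precise fit.

```bash
python3 - <<'E'
from h import *
from scipy.optimize import least_squares
def circ(p):
    r=least_squares(lambda q:np.hypot(p[:,0]-q[0],p[:,1]-q[1])-q[2],[*p.mean(0),.05],loss="soft_l1",f_scale=.002); return r.x
for n in("top","scene"):
    s=dict(np.load(n+".npz")); P=pts(s); H=hsv(s); Z=P[...,2]
    near=lambda x,y,r:np.hypot(P[...,0]-x,P[...,1]-y)<r
    tb=P[near(.55,.05,.05)]; print(n,"table",np.median(tb[:,2]))
    col=(H[...,1]>120)&(H[...,2]>50)
    # bar
    m=near(.467,.246,.05)&(Z>.052)&col&(H[...,0]>20)
    b=ray(s,np.argwhere(m)[:,::-1].astype(float),.0625) if n=="top" else P[m]
    (c,wh,a)=cv2.minAreaRect((b[:,:2]*1000).astype(np.float32)); print(" bar n",m.sum(),np.array(c),wh,a,"z",np.percentile(b[:,2],[50,90]), "mean",b.mean(0))
    w,V=np.linalg.eigh(np.cov(b[:,:2].T)); print(" pca ang",np.degrees(np.arctan(V[1,1]/V[0,1])))
    # disc outline of cover
    m=near(.467,.246,.07)&(H[...,0]<32)&(H[...,0]>4)&(Z>.015)&col
    cn=max(cv2.findContours(m.astype(np.uint8),0,cv2.CHAIN_APPROX_NONE)[0],key=len)[:,0].astype(float)
    q=ray(s,cn,.0285)[:,:2]; print(" cover circle",circ(q))
    x=circ(q); d=q-x[:2]; r=np.hypot(*d.T); an=np.degrees(np.arctan2(d[:,1],d[:,0]))
    g=r>.0535; print(" arms at",np.sort(an[g]).round(0))
    # flange
    m=near(.544,-.147,.056)&(Z>.128)&(Z<.15)
    m=cv2.morphologyEx(m.astype(np.uint8),cv2.MORPH_OPEN,np.ones((7,7)))
    cn=max(cv2.findContours(m,0,cv2.CHAIN_APPROX_NONE)[0],key=len)[:,0].astype(float)
    f=circ(ray(s,cn,.1335)[:,:2]); print(" flange",f)
    br=(H[...,0]>8)&(H[...,0]<30)&(H[...,1]>110)&near(.544,-.147,.09)&(Z>.09)
    for mm,c,a in comps(br,6):
        p=ray(s,c,.1275)[0]; mid=np.median(P[mm],0); d=p-[f[0],f[1],0]
        print("  brass",c*1.5625,a,"med",mid.round(4),"ray",p.round(4),"ang",np.degrees(np.arctan2(d[1],d[0])),"r",np.hypot(d[0],d[1]))
    bl=near(.544,-.147,.047)&(H[...,0]>100)&(H[...,0]<128)&(H[...,1]>140)&(Z>.128); print(" face z",np.median(Z[bl]))
    pp=near(f[0],f[1],.015); print(" poppet z",np.median(Z[pp]))
E
```

```text
top table 0.0013251687272953943
 bar n 84 [470.62139893 244.76858521] (43.61716079711914, 16.83229637145996) 6.830660820007324 z [0.0625 0.0625] mean [0.47034731 0.24499296 0.0625    ]
 pca ang 6.671888362250103
 cover circle [0.47028462 0.24597133 0.04965614]
 arms at [-169. -165. -162.  -65.  -61.  -56.  -52.  -49.  -45.   61.   68.   75.]
 flange [ 0.54140413 -0.14691509  0.04623076]
  brass [441.46760471 292.17113874] 191 med [ 0.5436 -0.148   0.1417] ray [ 0.5452 -0.148   0.1275] ang -16.736828794271762 r 0.003920297909188956
  brass [424.86413043 319.83695652] 23 med [ 0.4923 -0.1172  0.1338] ray [ 0.4937 -0.1175  0.1275] ang 148.29279224077789 r 0.05605203169671312
 face z 0.13512820619828303
 poppet z 0.14231673514542412
scene table 0.0007213230458546625
 bar n 141 [467.59024048 248.00500488] (46.58586120605469, 15.928248405456543) 5.665021896362305 z [0.06251987 0.0640872 ] mean [0.47077172 0.24907145 0.06197593]
 pca ang 5.584597566610641
 cover circle [0.46956225 0.24763717 0.05006978]
 arms at [-178. -175. -173. -170. -167. -164.  -66.  -53.  -39.  -39.  -36.  -36.
   53.   54.   55.   56.   57.   59.   61.   63.   65.   66.   69.   70.
   74.   75.  179.]
 flange [ 0.5422464  -0.14335545  0.04991097]
  brass [344.78824013 250.18503289] 152 med [ 0.5446 -0.1408  0.1418] ray [ 0.5342 -0.1576  0.1275] ang -119.29446913456471 r 0.01636379689288057
  brass [380.87797619 252.00892857] 21 med [ 0.4941 -0.114   0.133 ] ray [ 0.4898 -0.1184  0.1275] ang 154.55221334472083 r 0.05811604277343755
 face z 0.13455062298799278
 poppet z 0.1419220892512899
```

```bash
cat >> h.py <<'E'
from scipy.spatial.transform import Rotation as Ro
def to(x,y,z,yawdeg):
    o=robot.get_obs(); R=Ro.from_euler("xyz",o["ee_rot"]); T=Ro.from_euler("xyz",[np.pi,0,np.radians(yawdeg)])
    print("shift mm",(R.inv().apply(np.array([x,y,z])-o["tool_pos"])*1000).round(1),"turn deg",np.degrees((R.inv()*T).as_rotvec()).round(2),
      "t",o["time"],"pos",o["tool_pos"].round(4),"rpy",np.degrees(o["ee_rot"]).round(2),"F",o["wrist_force"].round(1),"w",o["width"],"ff",o["finger_force"])
E
python3 -m crank '[[0,[0,0,0],[0,0,-6.8]],[0,[0,0,0],[0,0,-6.8]],[0,[0,0,0],[0,0,-6.7]],[0,[-0.03,-0.032,0],[0,0,0]],[0,[-0.03,-0.032,0],[0,0,0]],[0,[-0.03,-0.032,0],[0,0,0]],[0,[-0.03,-0.032,0],[0,0,0]],[0,[-0.03,-0.032,0],[0,0,0]]]'
python3 -c "
from h import *
to(.470,.2465,.12,186.2)"
```

```text
time: 0.9
tool_pos: [0.3015, 0.3889, 0.205]
ee_rot: [-3.141, -0.001, -3.034]
wrist_force: [0.7, -0.1, 0.4]
width: 0.0942
finger_force: 0.0
shift mm [-152.3 -159.7   85. ] turn deg [-0.02 -0.03 -0.02] t 0.9 pos [0.3015 0.3889 0.205 ] rpy [-1.7998e+02 -3.0000e-02 -1.7382e+02] F [ 0.7 -0.1  0.4] w 0.09421688881607311 ff 0.0
```

```bash

python3 -m crank '[[0,[-0.03,-0.032,0.01],[0,0,0]],[0,[-0.03,-0.032,0.01],[0,0,0]],[0,[-0.03,-0.032,0.02],[0,0,0]],[0,[-0.03,-0.032,0.02],[0,0,0]],[0,[-0.032,-0.032,0.025],[0,0,0]],[0,[0,0,0],[0,0,0]],[0,[0,0,0],[0,0,0]]]'
python3 - <<'E'
from h import *
to(.470,.2465,.0305,186.2)
for n in("scene","top"):
    s=vision.snapshot(n); np.savez(n+"2.npz",**s)
    R=np.array(s["R"]); p=R@np.array([.47,.2465,.07])+s["t"]; u,v=(p[:2]/p[2]*s["fx"]+[s["cx"],s["cy"]]).astype(int); print(n,u,v)
    cr=s["color"][max(0,v-60):v+50,max(0,u-60):u+60,::-1]; cv2.imwrite(f"pics/{n}2.png",cv2.resize(cr,None,fx=5,fy=5,interpolation=cv2.INTER_CUBIC))
E
```

```text
time: 1.6
tool_pos: [0.4673, 0.2477, 0.1199]
ee_rot: [-3.141, -0.003, -3.036]
wrist_force: [-0.1, 0.6, 0.7]
width: 0.0939
finger_force: 0.0
shift mm [-2.8 -1.5 89.4] turn deg [-0.01 -0.19 -0.17] t 1.6 pos [0.4673 0.2477 0.1199] rpy [-179.99   -0.19 -173.97] F [-0.1  0.6  0.7] w 0.09393289909482133 ff 0.0
scene 355 263
top 149 213
```

View pics/scene2.png

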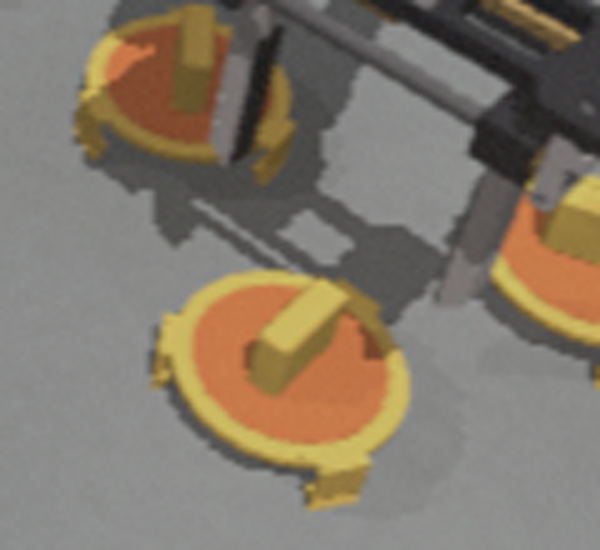

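The scene crop shows the fingers at (250,90) and (480,240), straddling the cover's bar at (300,335) with nothing else in the way. I'll partly close and descend.

```bash

python3 -m crank '[[0.45,[-0.003,-0.0015,0.02],[0,0,0]],[0.45,[0,0,0.02],[0,0,0]],[0.45,[0,0,0.02],[0,0,0]],[0.45,[0,0,0.015],[0,0,0]],[0.45,[0,0,0.01],[0,0,0]],[0.45,[0,0,0.003],[0,0,0]],[0.45,[0,0,0],[0,0,0]],[0.45,[0,0,0],[0,0,0]]]'
python3 -c "
from h import *
to(.470,.2465,.0305,186.2)"
```

```text
time: 2.5
tool_pos: [0.4715, 0.248, 0.0345]
ee_rot: [3.141, 0.002, -3.033]
wrist_force: [0.1, -0.1, -0.7]
width: 0.0517
finger_force: 0.0
shift mm [ 1.7 -1.3  4. ] turn deg [ 0.04  0.12 -0.01] t 2.5 pos [0.4715 0.248  0.0345] rpy [ 1.7996e+02  1.2000e-01 -1.7381e+02] F [ 0.1 -0.1 -0.7] w 0.05170148146880864 ff 0.0
```

```bash

python3 -m crank '[[0.45,[0.001,-0.001,0.002],[0,0,0]],[1,[0,0,0],[0,0,0]],[1,[0,0,0],[0,0,0]],[1,[0,0,0],[0,0,0]],[1,[0,0,0],[0,0,0]],[1,[0,0,0],[0,0,0]],[1,[0,0,0],[0,0,0]],[1,[0,0,0],[0,0,0]]]'
python3 -c "
from h import *
to(.470,.2465,.0305,186.2)"
```

```text
time: 3.3
tool_pos: [0.4701, 0.2463, 0.0313]
ee_rot: [3.142, 0.0, -3.034]
wrist_force: [-1.0, 0.3, -0.1]
width: 0.0158
finger_force: 30.0
shift mm [0.1 0.3 0.8] turn deg [ 0.    0.01 -0.04] t 3.3 pos [0.4701 0.2463 0.0313] rpy [ 1.8000e+02  1.0000e-02 -1.7384e+02] F [-1.   0.3 -0.1] w 0.01580003542355602 ff 30.000046491622925
```

```bash

python3 -m crank '[[1,[0,0,-0.01],[0,0,0]],[1,[0,0,-0.03],[0,0,0]],[1,[0,0,-0.04],[0,0,-4]],[1,[0,0,-0.04],[0,0,-5]],[1,[0,0,-0.03],[0,0,-5]],[1,[0,0,-0.02],[0,0,-5]],[1,[0,0,0],[0,0,-5]],[1,[0,0,0],[0,0,0]]]'
python3 -c "
from h import *
to(.5436,-.147,.2,210)"
```

```text
time: 4.1
tool_pos: [0.4703, 0.2464, 0.2027]
ee_rot: [-3.141, 0.002, -2.615]
wrist_force: [0.3, -0.7, -2.7]
width: 0.016
finger_force: 30.0
shift mm [ 134.3 -377.     2.5] turn deg [-0.01  0.12  0.16] t 4.1 pos [0.4703 0.2464 0.2027] rpy [-1.7999e+02  1.2000e-01 -1.4984e+02] F [ 0.3 -0.7 -2.7] w 0.01599611134804194 ff 29.99814659357071
```

```bash

python3 -m crank '[[1,[0.01,-0.03,0],[0,0,0]],[1,[0.015,-0.04,0],[0,0,0]],[1,[0.015,-0.04,0],[0,0,0]],[1,[0.015,-0.04,0],[0,0,0]],[1,[0.015,-0.04,0],[0,0,0]],[1,[0.01,-0.03,0],[0,0,0]],[1,[0,0,0],[0,0,0]],[1,[0,0,0],[0,0,0]]]'
python3 - <<'E'
from h import *
from scipy.optimize import least_squares
def circ(p,r0=None):
    f=(lambda q:np.hypot(p[:,0]-q[0],p[:,1]-q[1])-(r0 or q[2]))
    return least_squares(f,[*p.mean(0),.05],loss="soft_l1",f_scale=.0015).x
to(.5436,-.147,.2,210)
o=robot.get_obs(); tp=o["tool_pos"]
for n in("scene","top"):
    s=vision.snapshot(n); np.savez(n+"3.npz",**s); P=pts(s); H=hsv(s); Z=P[...,2]
    near=lambda x,y,r:np.hypot(P[...,0]-x,P[...,1]-y)<r
    col=(H[...,1]>120)&(H[...,2]>40)
    m=near(tp[0],tp[1],.07)&(H[...,0]<32)&(H[...,0]>4)&col&(Z>.16)&(Z<.215)
    ok=m&(H[...,0]<16); print(n,"cover top z",np.median(Z[ok]),"expected",tp[2]-.0028, m.sum())
    cn=cv2.convexHull(np.argwhere(m)[:,::-1].astype(np.int32))[:,0].astype(float)
    print(" cover circ",circ(ray(s,cn,tp[2]-.0028)[:,:2]),"tcp",tp[:2])
    # flange: rim of blue+dark plate by bluish colour
    m=((H[...,0]>98)&(H[...,0]<130)&(H[...,1]>110)&near(.544,-.147,.062)&(Z>.129)).astype(np.uint8)
    hull=cv2.convexHull(np.argwhere(m)[:,::-1].astype(np.int32))[:,0].astype(float)
    zf=.134
    print(" flange hull",circ(ray(s,hull,zf)[:,:2]),circ(ray(s,hull,zf)[:,:2],.0495))
    m=(H[...,0]>8)&(H[...,0]<30)&(H[...,1]>110)&near(.544,-.147,.03)&(Z>.13)
    cn=max(cv2.findContours(m.astype(np.uint8),0,cv2.CHAIN_APPROX_NONE)[0],key=len)
    (c,ax,a)=cv2.fitEllipse(cn); print(" poppet",ray(s,c,.1412)[0], ax)
    im=s["color"][:,:,::-1]
    cv2.imwrite(f"pics/{n}3.png",cv2.resize(im,(800,600),interpolation=cv2.INTER_CUBIC))
E
```

```text
time: 4.9
tool_pos: [0.5109, 0.0156, 0.2005]
ee_rot: [3.14, -0.001, -2.618]
wrist_force: [-1.0, 0.0, -1.4]
width: 0.0161
finger_force: 30.0
shift mm [  53.  -157.2    0.2] turn deg [ 0.11 -0.07 -0.  ] t 4.9 pos [0.5109 0.0156 0.2005] rpy [ 1.7989e+02 -7.0000e-02 -1.5000e+02] F [-1.   0.  -1.4] w 0.016106293537410617 ff 29.998944103717804
scene cover top z 0.19871816300253092 expected 0.19767963163264887 907
 cover circ [0.51931252 0.03067781 0.06054735] tcp [0.51089673 0.01562414]
 flange hull [ 0.54432434 -0.14204267  0.05024889] [ 0.54419806 -0.14202372  0.05      ]
 poppet [ 0.54437654 -0.14138478  0.1412    ] (10.242744445800781, 16.602081298828125)
top cover top z 0.19958386941292725 expected 0.19767963163264887 197
 cover circ [0.50335186 0.02252773 0.04170253] tcp [0.51089673 0.01562414]
 flange hull [ 0.54311106 -0.14694765  0.04812333] [ 0.54307071 -0.14691536  0.05      ]
 poppet [ 0.54370409 -0.14696319  0.1412    ] (14.29481315612793, 15.125682830810547)
```

View pics/scene3.png

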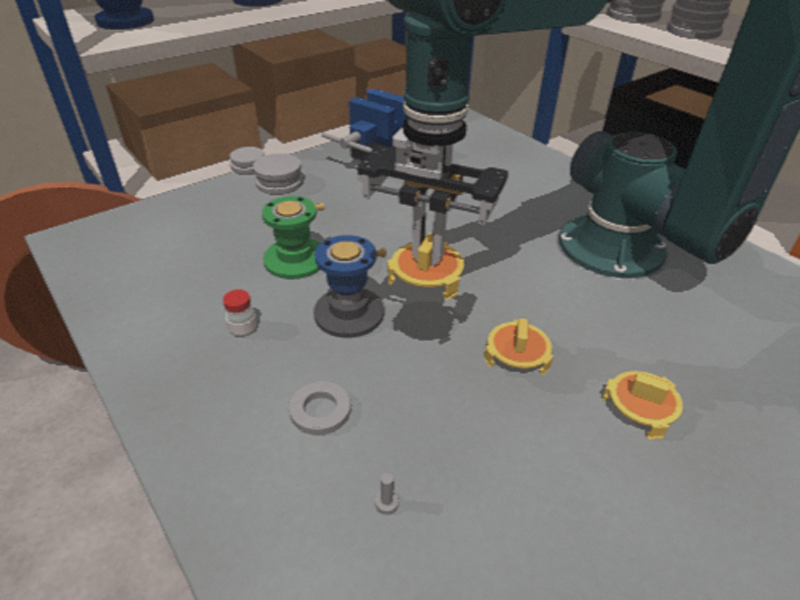

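The held cover is level at (426,270), the valve at (346,252) and its nipple at (382,253), with nothing knocked. To find the camera bias, I'll measure the held cover's orange inner disc against the TCP.

```bash
python3 - <<'E'
from h import *
from scipy.optimize import least_squares
def circ(p):
    f=(lambda q:np.hypot(p[:,0]-q[0],p[:,1]-q[1])-q[2])
    return least_squares(f,[*p.mean(0),.04],loss="soft_l1",f_scale=.001).x
for n,c,z in (("scene",(.47,.2465),.0285),("top",(.47,.2465),.0285),("scene3",(.5109,.0156),.1977)):
    s=dict(np.load(n+".npz")); P=pts(s); H=hsv(s)
    m=(np.hypot(P[...,0]-c[0],P[...,1]-c[1])<.07)&(H[...,0]<17)&(H[...,0]>3)&(H[...,1]>120)&(P[...,2]>z-.02)
    k=max(comps(m,20),key=lambda t:t[2])[0] if n!="scene3" else m
    hull=cv2.convexHull(np.argwhere(k)[:,::-1].astype(np.int32))[:,0]
    d=np.zeros(m.shape,np.uint8); cv2.fillConvexPoly(d,hull.astype(np.int32),1)
    cn=cv2.findContours(d,0,cv2.CHAIN_APPROX_NONE)[0][0][:,0].astype(float)
    for dz in(0,.001): print(n,circ(ray(s,cn,z+dz)[:,:2]).round(4),"bias",(circ(ray(s,cn,z+dz)[:,:2])[:2]-c).round(4))
    # outer rim: yellow+orange, keep r<52.5 around
    m=(np.hypot(P[...,0]-c[0],P[...,1]-c[1])<.07)&(H[...,0]<34)&(H[...,0]>3)&(H[...,1]>110)&(P[...,2]>z-.004)&(P[...,2]<z+.008)
    hull=cv2.convexHull(np.argwhere(m)[:,::-1].astype(np.int32))[:,0].astype(float)
    print("   rim",circ(ray(s,hull,z)[:,:2]).round(4))
s=dict(np.load("scene3.npz")); P=pts(s)
E
```

```text
scene [0.4671 0.2469 0.0408] bias [-0.0029  0.0004]
scene [0.4679 0.2473 0.0408] bias [-0.0021  0.0008]
   rim [0.4684 0.2481 0.0516]
top [0.47   0.246  0.0374] bias [ 0.     -0.0005]
top [0.47   0.2458 0.0374] bias [-0.     -0.0007]
   rim [0.472  0.247  0.0516]
scene3 [ 0.4739 -0.0129  0.074 ] bias [-0.037  -0.0285]
scene3 [ 0.4749 -0.0118  0.0738] bias [-0.036  -0.0274]
   rim [0.5111 0.0187 0.052 ]
```

```bash

python3 -m crank '[[1,[0.01,-0.03,0],[0,0,0]],[1,[0.013,-0.04,0],[0,0,0]],[1,[0.013,-0.04,0],[0,0,0]],[1,[0.01,-0.03,0],[0,0,0]],[1,[0.007,-0.0165,0],[0,0,0]],[1,[0,0,0],[0,0,0]],[1,[0,0,0],[0,0,0]],[1,[0,0,0],[0,0,0]]]'
python3 - <<'E'
from h import *
to(.5435,-.1463,.162,210)
s=vision.snapshot("scene"); np.savez("scene4.npz",**s)
cv2.imwrite("pics/scene4.png",cv2.resize(s["color"][110:220,165:295,::-1],None,fx=5,fy=5,interpolation=cv2.INTER_CUBIC))
E
```

```text
time: 5.8
tool_pos: [0.5442, -0.1442, 0.2015]
ee_rot: [3.141, 0.001, -2.613]
wrist_force: [0.8, -0.0, -2.6]
width: 0.0158
finger_force: 30.0
shift mm [ 1.7 -1.5 39.5] turn deg [0.04 0.03 0.28] t 5.8 pos [ 0.5442 -0.1442  0.2015] rpy [ 1.7996e+02  3.0000e-02 -1.4972e+02] F [ 0.8 -0.  -2.6] w 0.015790950109250173 ff 29.998940527439117
```

View pics/scene4.png

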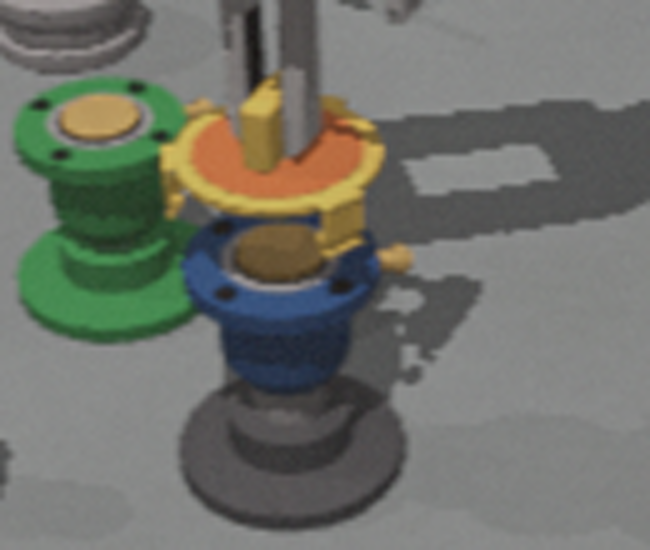

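The crop shows the cover above the flange with its arms front-right (345,225), left (172,180) and back-right (360,120). The nipple at (395,258) lies midway between two arms, so it is clear. I'll descend to just above contact.

```bash

python3 -m crank '[[1,[0.0013,-0.0012,0.01],[0,0,0]],[1,[0,0,0.01],[0,0,0]],[1,[0,0,0.008],[0,0,0]],[1,[0,0,0.005],[0,0,0]],[1,[0,0,0],[0,0,0]],[1,[0,0,0],[0,0,0]]]'
python3 - <<'E'
from h import *
from scipy.optimize import least_squares
for i in range(4): vision.snapshot("scene"); to(.5435,-.1463,.162,210)
s=vision.snapshot("scene");P=pts(s);H=hsv(s); o=robot.get_obs(); z=o["tool_pos"][2]-.0028
m=(np.hypot(P[...,0]-.5435,P[...,1]+.145)<.07)&(H[...,0]<34)&(H[...,0]>3)&(H[...,1]>110)&(P[...,2]>z-.004)&(P[...,2]<z+.008)
h=cv2.convexHull(np.argwhere(m)[:,::-1].astype(np.int32))[:,0].astype(float)
p=ray(s,h,z)[:,:2]
print(least_squares(lambda q:np.hypot(p[:,0]-q[0],p[:,1]-q[1])-q[2],[*p.mean(0),.05],loss="soft_l1",f_scale=.001).x, "flange scene .5444,-.142")
E
```

```text
time: 6.45
tool_pos: [0.5437, -0.1478, 0.1682]
ee_rot: [3.141, -0.0, -2.615]
wrist_force: [0.3, -0.7, -1.3]
width: 0.0158
finger_force: 30.0
shift mm [-0.5  1.6  6.6] turn deg [-0.02  0.02  0.15] t 6.5 pos [ 0.5439 -0.1479  0.1686] rpy [-1.7998e+02  2.0000e-02 -1.4985e+02] F [-0.1 -0.6 -2. ] w 0.015792231893644777 ff 29.9989253282547
shift mm [-0.4  1.7  6.8] turn deg [-0.04  0.04  0.15] t 6.55 pos [ 0.544  -0.1479  0.1688] rpy [-1.7996e+02  4.0000e-02 -1.4985e+02] F [ 0.5 -0.  -0.9] w 0.015954573782329135 ff 29.998911023139954
shift mm [-0.4  1.7  6.9] turn deg [-0.05  0.05  0.15] t 6.6 pos [ 0.544  -0.148   0.1689] rpy [-1.7995e+02  5.0000e-02 -1.4985e+02] F [ 0.5 -0.7 -1.4] w 0.015662236254629515 ff 29.998807311058044
shift mm [-0.4  1.7  6.9] turn deg [-0.04  0.05  0.16] t 6.65 pos [ 0.544  -0.1479  0.1689] rpy [-1.7996e+02  5.0000e-02 -1.4984e+02] F [-0.3  0.3 -1.9] w 0.015980157021464294 ff 29.998944997787476
[ 0.54257815 -0.14535298  0.05185016] flange scene .5444,-.142
```

```bash

python3 -m crank '[[1,[-0.0014,0.0015,0],[0,0,0]],[1,[0,0,0.003],[0,0,0]],[1,[0,0,0.003],[0,0,0]],[1,[0,0,0.001],[0,0,0]],[1,[0,0,0.001],[0,0,0]],[1,[0,0,0],[0,0,0]]]'
python3 - <<'E'
from h import *
for i in range(2): vision.snapshot("scene"); to(.5445,-.146,.16,210); print(robot.get_obs()["wrist_torque"].round(3))
E
```

```text
time: 7.3
tool_pos: [0.5442, -0.146, 0.1604]
ee_rot: [-3.141, -0.0, -2.615]
wrist_force: [-0.5, -0.9, 0.1]
width: 0.0159
finger_force: 30.0
shift mm [-0.3 -0.1  0.4] turn deg [-0.03  0.    0.15] t 7.35 pos [ 0.5442 -0.146   0.1604] rpy [-179.97    0.   -149.85] F [ 0.5 -0.9 -0.5] w 0.015750309982364017 ff 29.998954832553864
[-0.111 -0.046  0.061]
shift mm [-0.2 -0.1  0.4] turn deg [-0.03 -0.    0.15] t 7.4 pos [ 0.5442 -0.146   0.1604] rpy [-179.97   -0.   -149.85] F [ 1.1 -0.2 -0.3] w 0.01565014119213501 ff 29.99894767999649
[-0.107 -0.042 -0.006]
```

```bash

for i in 1 2 3; do python3 -m crank '[[1,[0,0,0.001],[0,0,0]],[1,[0,0,0],[0,0,0]],[1,[0,0,0],[0,0,0]]]' | egrep 'pos|force'; python3 -c "
from h import *
print(robot.get_obs()['wrist_torque'].round(3))"; done
```

```text
tool_pos: [0.5443, -0.1461, 0.1596]
wrist_force: [0.4, -1.3, 1.2]
finger_force: 30.0
[-0.291  0.011  0.018]
tool_pos: [0.5444, -0.146, 0.1587]
wrist_force: [0.3, -0.8, 1.9]
finger_force: 30.0
[-0.289  0.036  0.03 ]
tool_pos: [0.5445, -0.1458, 0.1579]
wrist_force: [0.1, -1.8, 5.0]
finger_force: 30.0
[-0.186  0.015  0.011]
```

Contact is a little heavier on the −y arms, so I'll shift the cover 0.8 mm towards −y and carry on.

```bash

python3 -m crank '[[1,[0.0004,-0.0007,0],[0,0,0]],[1,[0,0,0],[0,0,0]],[1,[0,0,0],[0,0,0]]]' | egrep 'pos|force'
for i in 1 2 3; do python3 -c "
from h import *
print(robot.get_obs()['wrist_torque'].round(3))";python3 -m crank '[[1,[0,0,0.001],[0,0,0]],[1,[0,0,0],[0,0,0]],[1,[0,0,0],[0,0,0]]]' | egrep 'pos|force';  done
```

```text
tool_pos: [0.5445, -0.1461, 0.1577]
wrist_force: [0.7, 0.1, 5.1]
finger_force: 30.0
[ 0.089  0.029 -0.028]
tool_pos: [0.5446, -0.1462, 0.1571]
wrist_force: [0.3, -0.0, 5.4]
finger_force: 30.0
[ 0.003  0.066 -0.025]
tool_pos: [0.5447, -0.1463, 0.1566]
wrist_force: [-0.6, -0.7, 7.4]
finger_force: 30.0
[-0.015  0.145  0.071]
tool_pos: [0.5447, -0.1463, 0.1565]
wrist_force: [-1.0, -0.1, 10.1]
finger_force: 30.0
```

```bash

for i in 1 2 3 4 5; do python3 -m crank '[[1,[0,0,0.001],[0,0,0]],[1,[0,0,0],[0,0,0]],[1,[0,0,0],[0,0,0]]]' | egrep 'pos|force|width' | tr '\n' ' '; python3 -c "
from h import *
print(robot.get_obs()['wrist_torque'].round(3))"; done
```

```text
tool_pos: [0.5449, -0.1463, 0.1564] wrist_force: [-2.6, 0.7, 13.0] width: 0.016 finger_force: 30.0 [0.201 0.541 0.016]
tool_pos: [0.5453, -0.1463, 0.1561] wrist_force: [-1.0, 2.5, 13.6] width: 0.0159 finger_force: 30.0 [ 0.106  0.556 -0.143]
tool_pos: [0.5443, -0.1462, 0.1509] wrist_force: [1.2, -0.0, 2.0] width: 0.0157 finger_force: 30.0 [ 0.013 -0.262 -0.02 ]
tool_pos: [0.5441, -0.1463, 0.1493] wrist_force: [2.9, -0.2, -0.6] width: 0.0158 finger_force: 30.0 [ 0.083 -0.487 -0.014]
tool_pos: [0.5441, -0.1463, 0.1492] wrist_force: [1.6, 1.4, 2.0] width: 0.0158 finger_force: 30.0 [ 0.268 -0.252 -0.042]
```

```bash

for i in 1 2 3 4 5 6 7; do python3 -m crank '[[1,[0,0,0.001],[0,0,0]],[1,[0,0,0],[0,0,0]],[1,[0,0,0],[0,0,0]]]' | egrep 'pos|force|width' | tr '\n' ' '; python3 -c "
from h import *
print(robot.get_obs()['wrist_torque'].round(3), np.degrees(robot.get_obs()['ee_rot']).round(1))"; done
```

```text
tool_pos: [0.5442, -0.1463, 0.149] wrist_force: [-0.6, 1.7, 4.8] width: 0.0156 finger_force: 30.0 [ 0.496 -0.007 -0.018] [ 180.     0.  -149.8]
tool_pos: [0.5442, -0.1463, 0.1482] wrist_force: [-0.9, 1.6, 6.1] width: 0.0157 finger_force: 30.0 [0.486 0.004 0.076] [-180.     0.  -149.8]
tool_pos: [0.5442, -0.1463, 0.1473] wrist_force: [-0.8, 1.6, 6.0] width: 0.0162 finger_force: 30.0 [0.481 0.036 0.016] [-180.     0.  -149.8]
tool_pos: [0.5442, -0.1463, 0.1464] wrist_force: [-0.4, 1.6, 6.0] width: 0.0161 finger_force: 30.0 [0.524 0.04  0.044] [-180.     0.  -149.8]
tool_pos: [0.5442, -0.1463, 0.1455] wrist_force: [-0.4, 1.5, 6.5] width: 0.0161 finger_force: 30.0 [0.499 0.042 0.028] [-180.     0.  -149.8]
tool_pos: [0.5442, -0.1463, 0.1442] wrist_force: [0.1, 2.2, 5.2] width: 0.0159 finger_force: 30.0 [0.471 0.026 0.055] [-180.     0.  -149.8]
tool_pos: [0.5442, -0.1464, 0.1429] wrist_force: [-0.3, 1.6, 5.2] width: 0.0155 finger_force: 30.0 [ 0.498 -0.019 -0.02 ] [-180.     0.  -149.8]
```

```bash

for i in 1 2 3 4 5; do python3 -m crank '[[1,[0,0,0.001],[0,0,0]],[1,[0,0,0],[0,0,0]],[1,[0,0,0],[0,0,0]]]' | egrep 'pos|force|width' | tr '\n' ' '; python3 -c "
from h import *
print(robot.get_obs()['wrist_torque'].round(3), np.degrees(robot.get_obs()['ee_rot']).round(1))"; done
```

```text
tool_pos: [0.5441, -0.1464, 0.1423] wrist_force: [-1.3, 0.7, 5.6] width: 0.0158 finger_force: 30.0 [ 0.547 -0.01   0.049] [-180.     0.  -149.8]
tool_pos: [0.5441, -0.1464, 0.1423] wrist_force: [-2.5, 1.6, 9.3] width: 0.0157 finger_force: 30.0 [0.683 0.169 0.054] [-1.800e+02  1.000e-01 -1.498e+02]
tool_pos: [0.5441, -0.1465, 0.1421] wrist_force: [-3.9, 2.7, 12.4] width: 0.0161 finger_force: 30.0 [ 0.666  0.401 -0.006] [-1.799e+02  1.000e-01 -1.498e+02]
tool_pos: [0.5439, -0.1466, 0.1415] wrist_force: [-4.6, 2.1, 13.1] width: 0.0155 finger_force: 30.0 [0.676 0.705 0.082] [-179.9    0.  -149.8]
tool_pos: [0.5439, -0.1466, 0.1414] wrist_force: [-5.9, 1.1, 16.4] width: 0.0159 finger_force: 30.0 [0.773 0.896 0.074] [-1.799e+02  1.000e-01 -1.498e+02]
```

```bash

python3 -m crank '[[1,[0.0008,0.0004,0],[0,0,0]],[1,[0,0,0],[0,0,0]],[1,[0,0,0],[0,0,0]]]' | egrep 'pos|force'| tr '\n' ' '
for i in 1 2 3; do python3 -m crank '[[1,[0,0,0.001],[0,0,0]],[1,[0,0,0],[0,0,0]],[1,[0,0,0],[0,0,0]]]' | egrep 'pos|force|width' | tr '\n' ' '; python3 -c "
from h import *
print(robot.get_obs()['wrist_torque'].round(3), np.degrees(robot.get_obs()['ee_rot']).round(1))"; done
```

```text
tool_pos: [0.5439, -0.1466, 0.1413] wrist_force: [-2.8, 1.5, 16.3] finger_force: 30.0 tool_pos: [0.5439, -0.1467, 0.1414] wrist_force: [-3.6, 1.8, 18.4] width: 0.0157 finger_force: 30.0 [0.991 0.869 0.094] [-179.8    0.2 -149.8]
tool_pos: [0.5439, -0.1466, 0.1413] wrist_force: [-5.9, 3.6, 22.6] width: 0.0156 finger_force: 30.0 [1.119 1.173 0.065] [-179.8    0.2 -149.8]
tool_pos: [0.5439, -0.1466, 0.1413] wrist_force: [-6.8, 4.1, 24.9] width: 0.0158 finger_force: 30.0 [1.201 1.453 0.016] [-179.8    0.2 -149.8]
```

Hard stop at 25 N. I'll unload while still gripping and see whether the cover stays down.

```bash

python3 -m crank '[[1,[0.0015,-0.0002,0.001],[0,0,0]],[1,[0,0,0],[0,0,0]],[1,[0,0,0],[0,0,0]]]' | egrep 'pos|force'| tr '\n' ' '; echo
for i in 1 2 3 4; do python3 -m crank '[[1,[0,0,-0.001],[0,0,0]],[1,[0,0,-0.001],[0,0,0]],[1,[0,0,0],[0,0,0]]]' | egrep 'pos|force|width' | tr '\n' ' ';echo; done
```

```text
tool_pos: [0.544, -0.1466, 0.1413] wrist_force: [-4.6, 5.7, 25.9] finger_force: 30.0 
tool_pos: [0.5439, -0.1467, 0.1413] wrist_force: [-2.8, 5.1, 19.8] width: 0.0153 finger_force: 30.0 
tool_pos: [0.5439, -0.1466, 0.1413] wrist_force: [1.1, 4.8, 14.7] width: 0.0157 finger_force: 30.0 
tool_pos: [0.5437, -0.1468, 0.1414] wrist_force: [1.7, 3.6, 6.9] width: 0.0161 finger_force: 30.0 
tool_pos: [0.5437, -0.1469, 0.1427] wrist_force: [2.9, 2.7, 5.4] width: 0.016 finger_force: 30.0
```

```bash

for i in 1 2 3 4; do python3 -m crank '[[1,[0,0,-0.001],[0,0,0]],[1,[0,0,0],[0,0,0]],[1,[0,0,0],[0,0,0]]]' | egrep 'pos|force|width' | tr '\n' ' ';echo; done
```

```text
tool_pos: [0.543, -0.1473, 0.1428] wrist_force: [3.1, 2.7, 4.6] width: 0.0157 finger_force: 30.0 
tool_pos: [0.5427, -0.1474, 0.1429] wrist_force: [3.8, 1.9, 1.8] width: 0.016 finger_force: 30.0 
tool_pos: [0.5427, -0.1474, 0.1429] wrist_force: [6.1, 1.5, -1.3] width: 0.0156 finger_force: 30.0 
tool_pos: [0.5427, -0.1474, 0.143] wrist_force: [7.2, 1.6, -4.4] width: 0.0159 finger_force: 30.0
```

The clips hold: pulling with −4.4 N gives no motion. Now I'll relax, let go and lift away.

```bash

python3 -m crank '[[1,[-0.001,-0.0008,0.001],[0,0,0]],[1,[0,0,0],[0,0,0]],[0.55,[0,0,0],[0,0,0]],[0.55,[0,0,0],[0,0,0]],[0.55,[0,0,0],[0,0,0]],[0.55,[0,0,0],[0,0,0]],[0.55,[0,0,0],[0,0,0]],[0.55,[0,0,-0.003],[0,0,0]]]'
python3 -m crank '[[0.55,[0,0,-0.01],[0,0,0]],[0.55,[0,0,-0.02],[0,0,0]],[0.55,[0,0,-0.03],[0,0,0]],[0.55,[0,0,-0.04],[0,0,0]],[0.55,[-0.03,0.04,0],[0,0,0]],[0.55,[-0.03,0.04,0],[0,0,0]],[0.55,[-0.02,0.04,0],[0,0,0]],[0.55,[-0.02,0.04,0],[0,0,0]]]'
python3 -m crank '[[0.55,[-0.02,0.04,0],[0,0,0]],[0.55,[-0.02,0.04,0],[0,0,0]],[0.55,[0,0,0],[0,0,0]]]'
python3 - <<'E'
from h import *
for n in("scene","top"):
    s=vision.snapshot(n); P=pts(s); H=hsv(s)
    m=(np.hypot(P[...,0]-.544,P[...,1]+.146)<.035)&(H[...,0]<17)&(H[...,0]>3)&(H[...,1]>120)&(P[...,2]>.12)
    p=P[m]; A=np.c_[p[:,:2]-p[:,:2].mean(0),np.ones(len(p))]; q=p[:,2]<np.median(p[:,2])+.004
    c=np.linalg.lstsq(A[q],p[q,2],rcond=None)[0]; print(n,"disc top z",c[2].round(4),"tilt deg",np.degrees(c[:2]).round(2),m.sum())
    if n=="scene": cv2.imwrite("pics/end.png",cv2.resize(s["color"][110:230,140:300,::-1],None,fx=5,fy=5,interpolation=cv2.INTER_CUBIC))
    else: cv2.imwrite("pics/endtop.png",cv2.resize(s["color"][130:245,230:380,::-1],None,fx=5,fy=5,interpolation=cv2.INTER_CUBIC))
E
```

```text
time: 19.3
tool_pos: [0.5429, -0.1478, 0.1469]
ee_rot: [3.141, -0.001, -2.615]
wrist_force: [-0.9, -0.8, -0.7]
width: 0.042
finger_force: 0.0
time: 20.1
tool_pos: [0.5495, 0.0424, 0.2485]
ee_rot: [-3.141, 0.001, -2.616]
wrist_force: [-0.3, -0.4, -0.2]
width: 0.0423
finger_force: 0.0
time: 20.4
tool_pos: [0.5431, 0.1351, 0.2484]
ee_rot: [3.14, 0.002, -2.608]
wrist_force: [-0.7, -0.2, -0.0]
width: 0.0422
finger_force: 0.0
scene disc top z 0.1418 tilt deg [-0.04 -0.15] 257
top disc top z 0.1414 tilt deg [-0.31  0.72] 346
```

View pics/end.png

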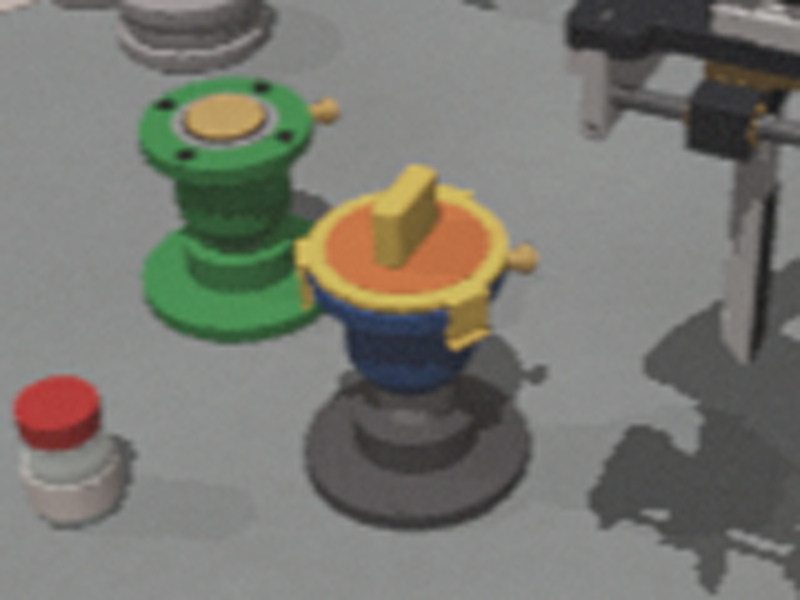

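The cover sits level and square on the flange at (405,245). The nipple at (522,258) is clear between two arms. The disc top is 6.6 mm above the face, which matches the 5 mm disc plus 1.5 mm of clip play, with no tilt.

```bash
python3 -c "
from bench import robot
print(robot.close_job())"
```

```text
the job is handed in; nothing more can be done
None
```

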